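Find the control vial under the kit tray's cover

TASK

The orange-capped control vial stands in one of the three pockets of the blue kit tray, hidden under the loose grey cover plate. Slide the cover by its black knob along the tray onto the tray's bare half, without lifting or tipping it, so that the pockets are open; then take out the orange-capped vial, carry it over and set it down gently (not dropped), standing upright anywhere on the yellow work mat. Leave the cover lying flat on the tray's bare half.

Things in the scene. Friction and masses are not known exactly. Their poses are not given: they have to be found in the camera images.
- kit_tray: Fixed blue tray, 270 (x) x 206 (y) x 54 mm high; origin on the table under the border of its halves; x points away from the robot. +x half: pockets centred at x 66, y -67, 0, 67 mm, each 122 (x) x 62 (y) mm, floor 4 mm above the table, each with one upright vial (orange, white or green cap). -x half (138 mm long): bare solid deck, level with the pocket walls, white lines.
- cover_knob (a point): Grip point of the cover's black round knob (26 mm diameter, 40 mm tall, mid-plate): 24 mm above the plate's top, 83 mm above the table. Grey loose plate 136 (x) x 210 (y) x 5 mm, 300 g, flat over the pockets, square to the tray within 3 degrees; nothing guides or stops it. Sliding it 136 mm along the tray's -x parks it on the deck.
- control_vial_center (a point): Centre, half-way up, of the orange-capped control vial: amber cylinder 24 mm in diameter, 46 mm tall, 35 g, paper band. Stands near the middle of one pocket, its top 4 mm below the tray's rim. Free for fingers on each side: about 45 mm along the tray's x, only 15 mm along its y.
- mat_center (a point): Centre of the top face of the yellow work mat: fixed square plate 130 x 130 mm, 3 mm thick, on the table left of the tray; x and y along its edges, z up.
Things that resemble listed ones, but are neither listed nor needed, are in the scene too. There is more than one size of the part that bears cover_knob; the job needs the middle-sized.

How it is judged:
By the outcome, as a careful person would: the job done as asked, in the order asked, and still so for the second after the job is handed in, with the robot touching nothing.
It also fails if it takes over 51 s, if anything falls off the work surface, if the arm or the gripper's body presses on something with over 40 N, if the wrist force passes 120 N, or if a joint passes its speed limit or range.

ROBOT

A 7-joint arm with a two-finger parallel gripper is mounted at the origin on the work surface. World frame = base frame: x ahead of the robot, y to its left, z up, the work surface at z = 0. Lengths are in m, angles in rad, forces in N, time in s.
With the tool pointing down it reaches from about 0.4 to 0.75 m from the base axis. Payload 19.5 kg.
Tool frame: the origin (TCP) lies between the finger pads; the fingertips stand 8 mm ahead of it and the grasp point (between the pads) lies 11 mm behind it; z points along the fingers, y is the line along which they close (so a half turn about z gives the same grasp; the last joint's range is limited). The gripper opens to 85 mm and grips with 20 to 120 N. Pads are 22 mm wide; open, the fingers measure 114 mm over their backs; the gripper's body (76 mm by 85 mm) begins 54 mm behind the grasp point. The pads swing forward as they close: fully open they stand 13 mm farther back than shut.
Start: joints at [-1.223, 0.707, -0.028, 1.485, 0.022, 0.951, -0.075], TCP at [0.218, 0.532, 0.239] pointing down, gripper open.
Joint ranges: [-2.71, 2.71], [-0.32, 2.16], [-1.57, 1.52], [0, 2.45], [-1.46, 4.6], [0, 2.02], [-2.83, 2.83]. Speed limits (rad/s): [1.89, 1.89, 2.57, 2.57, 3.01, 3.01, 3.01].

INTERFACE

Orientations are given as a unit quaternion [w, x, y, z].
In Python, from workcell import * gives the robot as it stands. The module is installed in compiled form; this text tells all that it offers. Calls block until the motion is done:
- reach(position, orientation): joint-space move of the TCP to a pose.
- move_linear(position, velocity=0.15, frame=None, threshold=None): straight line of the TCP; frame=None keeps the orientation; velocity is the mean speed in m/s. With threshold (N) it stops when the force on the tool has changed by that much, and returns True; else False.
- goto_joints(angles): joint-space move.
- command_gripper(opening, effort=None): finger opening in m; effort is the grip in N (None keeps the last); returns when the fingers have stopped.
- pause(seconds).
- solve_ik(position, orientation): joint angles nearest the present ones, or None.
- read_state(): the state.
- grab_frame(name): name is "side" or "top" or "wrist"; returns (picture, depth): 420x560x3 uint8, red, green, blue; 420x560 float32, m along the optical axis (not along the pixel's ray), 0 where there is no reading.
- camera_params(name): a dict with "mtx" (3x3 intrinsics, pixels), "camera_from_world" (4x4, takes a point from world to camera coordinates); the wrist camera has in their place "mount" (4x4, takes a point from camera to tool coordinates, whose origin is the TCP and whose axes are the flange's). Camera axes: x right, y down, z forward; pixel columns grow to the right and rows downward; lengths in m; the calibration is good to about 2 mm. A picture is of the moment at which its call begins: read the wrist's pose just before it. camera_params takes no time and is no camera call.
A pose or a line that the arm cannot do raises MotionError and nothing moves.
- job_done(): hands the job in; it is judged then, once.
Trained networks look in the newest picture that a camera, given by its name, has taken for a name from the list of things; names that differ only in an ending like _2 or _b are one class to them, and where a whole thing is asked for, a point or a joint stands for the part that bears it (a point fixed in the world has none). Each returns a list of dicts, best first, with "p" (0 to 1); they miss things now and then, are a little off and sometimes report something else, mostly with a low value. They report only what shows in the picture. A call takes as long as a camera call. They do not tell look-alikes from the thing itself.
- regions_of(camera, thing): "region" (420x560 bool, what is visible of it) and "point" ([column, row] in pixels, amid what is visible of it).
The state is a dict: "clock": time; "joint_pos": joint angles; "qd": joint speeds; "tau": joint torques, N m; "ee_pos": TCP position; "orientation": TCP orientation; "contact_force": force on the tool from outside, world axes, zero at the start; "ft_torque": the same for the moment, N m; "grip_width": finger opening in m; "gripper_force": force on a finger pad.
Only numpy, scipy, OpenCV 4.12 (cv2) and the standard library are available. Lean on these libraries where they do the work, as an engineer would, in place of code of your own. Each camera call takes 0.05 s, during which the arm holds its last target. There are 200 camera calls.

## Working session

There is one attempt and no reset: what is moved stays moved. The work goes in short steps, each a Python script; the robot and the scene stay as the last script left them, time stands still between calls to the robot, and variables do not carry over. Pictures are saved under pics/ and viewed, at most 10 in all, crops included, and the job is handed in when it is done.

```bash
mkdir -p pics; cat > h.py <<'E'
from workcell import *
import numpy as np, cv2
def unproj(cam,u,v,d):
    P=camera_params(cam);K=P["mtx"]
    c=np.array([(u-K[0][2])*d/K[0][0],(v-K[1][2])*d/K[1][1],d,1.0]) 
    return (np.linalg.inv(P["camera_from_world"])@c)[:3]
def cloud(cam,depth):
    P=camera_params(cam);K=np.array(P["mtx"]);v,u=np.mgrid[:420,:560]
    c=np.stack([(u-K[0,2])*depth/K[0,0],(v-K[1,2])*depth/K[1,1],depth,np.ones_like(depth)],-1)
    return (c@np.linalg.inv(P["camera_from_world"]).T)[...,:3]
E
python3 - <<'E'
from h import *
ims=[]
for c in ("top","side"):
    im,d=grab_frame(c); np.savez(f"pics/{c}0.npz",im=im,d=d)
    cv2.imwrite(f"pics/{c}0.png",im[...,::-1]); X=cloud(c,d)
    for t in ("kit_tray","cover_knob","control_vial_center","mat_center"):
        for r in regions_of(c,t):
            m=r["region"]&(d>0); 
            if m.sum()==0: continue
            p=X[m]; print(c,t,round(r["p"],2),np.round(r["point"]),m.sum(),np.round(p.min(0),3),np.round(np.median(p,0),3),np.round(p.max(0),3))
print(read_state())
E
```

```text
top kit_tray 0.8 [359. 178.] 5909 [ 0.406 -0.182 -0.005] [ 0.485 -0.066  0.053] [0.568 0.045 0.059]
top cover_knob 0.76 [183. 323.] 9909 [ 0.015  0.195 -0.005] [0.17  0.325 0.006] [0.329 0.463 0.063]
top cover_knob 0.68 [347. 116.] 5411 [ 0.541 -0.175 -0.003] [ 0.619 -0.045  0.058] [0.72  0.064 0.102]
top cover_knob 0.62 [234. 110.] 2080 [ 0.591  0.153 -0.003] [0.669 0.221 0.002] [0.754 0.291 0.031]
top mat_center 0.63 [194. 191.] 2942 [ 0.394  0.235 -0.006] [0.472 0.314 0.002] [0.553 0.393 0.008]
side kit_tray 0.76 [348. 272.] 7869 [ 0.407 -0.181 -0.   ] [ 0.493 -0.125  0.055] [0.713 0.111 0.061]
side cover_knob 0.92 [402. 242.] 4101 [ 0.542 -0.159  0.002] [ 0.617 -0.063  0.061] [0.704 0.147 0.103]
side cover_knob 0.83 [174. 196.] 3865 [ 0.039  0.01  -0.002] [0.168 0.311 0.009] [0.327 0.468 0.184]
side cover_knob 0.57 [372. 193.] 1056 [ 0.59   0.151 -0.002] [0.669 0.215 0.005] [0.752 0.296 0.034]
side mat_center 0.9 [290. 185.] 1162 [ 0.392  0.233 -0.   ] [0.471 0.31  0.005] [0.554 0.408 0.009]
{'clock': 0.5, 'joint_pos': array([-1.2226803 ,  0.70650167, -0.02760836,  1.48462937,  0.02198039,
        0.95089186, -0.07552628]), 'qd': array([-1.47096836e-04, -7.10251580e-04, -1.90266688e-04, -1.30241917e-03,
        7.46811731e-05, -4.55383104e-04, -5.49217112e-04]), 'tau': array([ 1.44937741e-03, -8.82545114e+01,  1.23329848e+00, -2.36274683e+01,
        1.69229839e-02,  2.07537429e-03, -5.69795944e-07]), 'ee_pos': array([0.21848613, 0.5318327 , 0.23926002]), 'orientation': array([-2.39292527e-05,  1.93701190e-01,  9.81060571e-01, -6.12690534e-05]), 'contact_force': array([ 0.3159642 , -0.26546392,  0.10833126]), 'ft_torque': array([0.02406244, 0.02039855, 0.00597596]), 'gripper_force': 0.0, 'grip_width': 0.08508483987499647}
```

View pics/top0.png

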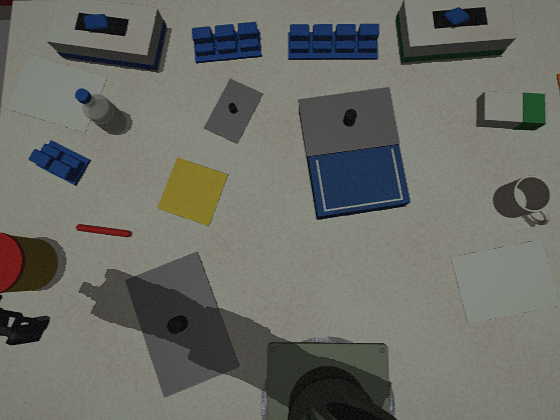

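View pics/side0.png

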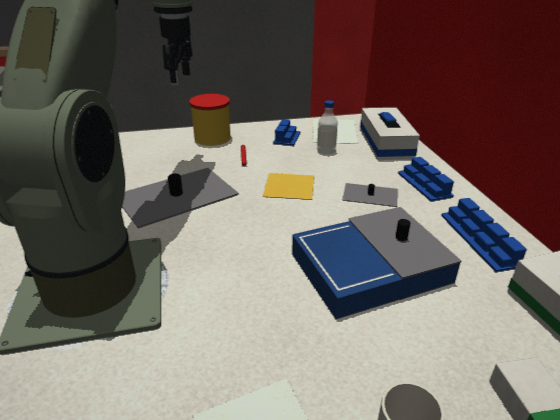

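The cover candidates in the top image are the large plate at (178,325) on the table, the small one at (234,107) on the table, and the middle-sized one at (350,117). Only the last lies on the tray's far half, so it is the one meant. There is one yellow mat, at (193,191). Next I'll measure the poses and confirm with a crop.

```bash
python3 - <<'E'
from h import *
for c in ("top","side"):
    z=np.load(f"pics/{c}0.npz");im,d=z["im"],z["d"];X=cloud(c,d)
    hsv=cv2.cvtColor(im,cv2.COLOR_RGB2HSV)
    box=(X[...,0]>.38)&(X[...,0]<.75)&(X[...,1]>-.22)&(X[...,1]<.12)&(d>0)
    blue=(hsv[...,1]>120)&(hsv[...,0]>95)&(hsv[...,0]<130)
    top=box&(X[...,2]>.046)&(X[...,2]<.064)
    for n,m in (("all",top),("plate",top&(hsv[...,1]<90)&(hsv[...,2]<150)&(X[...,0]>.53)),("deck",top&blue)):
        p=X[m]; r=cv2.minAreaRect(p[:,:2].astype(np.float32)*1000); print(c,n,m.sum(),np.round(r[0],1),np.round(r[1],1),round(r[2],2),"z",np.round(np.median(p[:,2]),4))
    k=box&(X[...,2]>.072); p=X[k]; print(c,"knob",k.sum(),np.round(p.min(0),4),np.round(p.max(0),4),"topmean",np.round(p[p[:,2]>.093].mean(0),4))
    y=(hsv[...,0]>18)&(hsv[...,0]<32)&(hsv[...,1]>150)&(X[...,0]>.3)&(X[...,1]>.1)&(d>0)&(X[...,0]<.6)&(X[...,1]<.45); p=X[y]
    r=cv2.minAreaRect(p[:,:2].astype(np.float32)*1000);print(c,"mat",np.round(r[0],1),np.round(r[1],1),round(r[2],2),np.median(p[:,2]))
    if c=="top": cv2.imwrite("pics/crop1.png",cv2.resize(im[70:230,270:440],None,fx=3.5,fy=3.5,interpolation=2)[...,::-1])
print({k:v for k,v in camera_params("wrist").items()})
E
```

```text
top all 10862 [556.3 -56.6] [273.8 211.4] 8.67 z 0.0552
top plate 5295 [604.3 -49.2] [176.4 210.4] 8.0 z 0.0578
top deck 5008 [516.6 -62.5] [192.7 203.4] 8.93 z 0.053
top knob 156 [ 0.6092 -0.0575  0.0724] [ 0.634  -0.0336  0.102 ] topmean [ 0.6216 -0.0459  0.0976]
top mat [472.4 314.1] [129.8 129.1] 71.16 0.002400028917823982
side all 9026 [556.6 -57. ] [273.  213.9] 8.83 z 0.0569
side plate 3854 [604.5 -49.6] [176.  213.9] 8.83 z 0.0608
side deck 4621 [555.6 -59.2] [270.2 207. ] 9.1 z 0.0557
side knob 215 [ 0.61   -0.0612  0.0723] [ 0.6347 -0.0355  0.1027] topmean [ 0.6212 -0.0497  0.0992]
side mat [473.9 312.9] [133.8 127.4] 71.28 0.005114552085922375
{'mtx': array([[290.18065405,   0.        , 277.9259184 ],
       [  0.        , 290.18065405, 210.26357752],
       [  0.        ,   0.        ,   1.        ]]), 'mount': array([[ 1.28035802e-03, -9.60567405e-01, -2.78044279e-01,
         7.04659941e-02],
       [ 9.99999166e-01,  1.27640817e-03,  1.95223839e-04,
         1.69768430e-04],
       [ 1.67372332e-04, -2.78044297e-01,  9.60568239e-01,
        -1.33898625e-01],
       [ 0.00000000e+00,  0.00000000e+00,  0.00000000e+00,
         1.00000000e+00]])}
```

View pics/crop1.png

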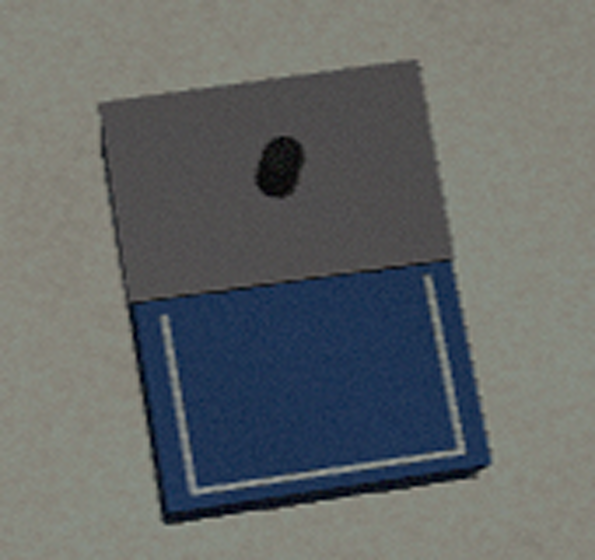

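The crop confirms the middle-sized plate lies on the tray, with its knob at about (349,117) in the full image. The numbers agree: knob at (0.6215, -0.0475), tray yaw 8.8°. I'll move above the knob and check it with the wrist camera.

```bash
cat >> h.py <<'E'
from scipy.spatial.transform import Rotation as R
YAW=np.radians(8.8); O=np.array([.5594,-.0564]); ex=np.array([np.cos(YAW),np.sin(YAW)]); ey=np.array([-ex[1],ex[0]])
def down(psi): a=(psi+np.pi/2)/2; return np.array([0,np.cos(a),np.sin(a),0])
def tray(p): q=np.asarray(p)[...,:2]-O; return np.stack([q@ex,q@ey],-1)
def world(tx,ty): return O+tx*ex+ty*ey
def wrist():
    s=read_state(); im,d=grab_frame("wrist"); P=camera_params("wrist");K=P["mtx"];v,u=np.mgrid[:420,:560]
    c=np.stack([(u-K[0,2])*d/K[0,0],(v-K[1,2])*d/K[1,1],d,np.ones_like(d)],-1)@P["mount"].T
    q=s["orientation"]; X=c[...,:3]@R.from_quat(q[[1,2,3,0]]).as_matrix().T+s["ee_pos"]
    return im,d,X
E
python3 - <<'E'
from h import *
k=np.array([.6215,-.0475])
for psi in (YAW,YAW+np.pi,YAW-np.pi):
    j=[solve_ik([*k,z],down(psi)) for z in (.2,.072)]; print(psi,[None if x is None else np.round(x,2) for x in j])
j=[(p,solve_ik([*k,.2],down(p))) for p in (YAW,YAW+np.pi)]
cur=read_state()["joint_pos"]; p=min([x for x in j if x[1] is not None],key=lambda x:abs(x[1]-cur).max())[0]
print("psi",p); reach([*k,.2],down(p))
s=read_state();print(s["clock"],s["ee_pos"],s["contact_force"])
im,d,X=wrist(); np.savez("pics/w1.npz",im=im,d=d,X=X); cv2.imwrite("pics/w1.png",im[...,::-1])
b=(d>0)&(abs(X[...,0]-.62)<.06)&(abs(X[...,1]+.047)<.06)
m=b&(X[...,2]>.092); p=X[m];print("knobtop",m.sum(),p.min(0),p.max(0),p.mean(0))
g=(d>0)&(X[...,2]>.048)&(X[...,2]<.066); q=X[g]
r=cv2.minAreaRect(q[:,:2].astype(np.float32)*1000);print(r,np.median(q[:,2]))
E
```

```text
0.15358897417550102 [array([-0.04,  0.83,  0.14,  1.35, -0.12,  0.97,  0.28]), array([-0.  ,  1.  ,  0.05,  1.45, -0.07,  0.69,  0.24])]
3.2951816277652943 [array([ 0.36,  0.92, -0.8 ,  1.33,  0.67,  1.16,  2.8 ]), array([ 0.36,  1.09, -0.76,  1.44,  0.85,  0.96,  2.66])]
-2.988003679414292 [array([ 0.36,  0.92, -0.8 ,  1.33,  0.67,  1.16,  2.8 ]), array([ 0.36,  1.09, -0.76,  1.44,  0.85,  0.96,  2.66])]
psi 0.15358897417550102
3.0083 [ 0.62158376 -0.04647009  0.20005249] [ 0.33524447  0.88905618 -0.5680332 ]
knobtop 40729 [ 0.56000465 -0.06885116  0.09219371] [ 0.67999944 -0.02237155  0.29500798] [ 0.61746598 -0.03632637  0.26602599]
((649.84521484375, -45.05889892578125), (461.9147644042969, 212.9147186279297), 7.858582019805908) 0.05710678859651011
```

View pics/w1.png

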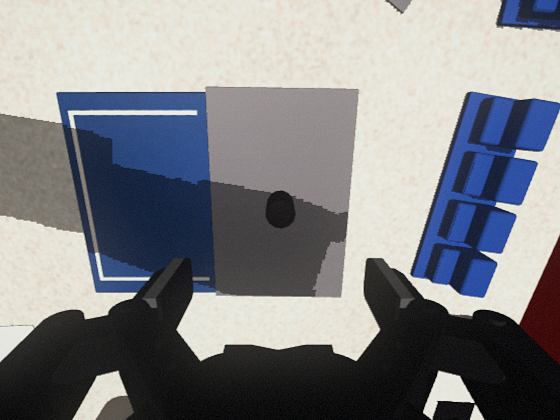

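The view shows the knob at (280,208), between the open fingers. The plate covers the pockets and the deck is bare on the left. I'll take the exact knob and plate positions from this frame.

```bash
python3 - <<'E'
from h import *
z=np.load("pics/w1.npz");im,d,X=z["im"],z["d"],z["X"]
T=tray(X); hsv=cv2.cvtColor(im,cv2.COLOR_RGB2HSV)
near=(d>0)&(abs(T[...,0])<.16)&(abs(T[...,1])<.13)
for lo,hi in((.07,.105),(.09,.105)):
    m=near&(X[...,2]>lo)&(X[...,2]<hi)&(abs(T[...,0]-.065)<.03)&(abs(T[...,1])<.03);p=X[m];print(m.sum(),p.min(0),p.max(0),p.mean(0),tray(p.mean(0)))
top=near&(X[...,2]>.046)&(X[...,2]<.066)
for n,m in(("deck",top&(hsv[...,1]>130)),("plate",top&(hsv[...,1]<90)&(T[...,0]>-.02)),("all",top)):
    m=cv2.morphologyEx(m.astype(np.uint8),cv2.MORPH_OPEN,np.ones((5,5)))>0
    t=T[m]; r=cv2.minAreaRect(t.astype(np.float32)*1000); print(n,np.round(r[0],1),np.round(r[1],1),round(r[2],2),np.median(X[m][:,2]))
E
```

```text
843 [ 0.61058272 -0.05974155  0.07047649] [ 0.63590918 -0.03436224  0.10000537] [ 0.62294144 -0.04476583  0.09520118] [0.06457332 0.00177628]
715 [ 0.61065599 -0.05974155  0.0900968 ] [ 0.63590918 -0.03436224  0.10000537] [ 0.62323217 -0.04612429  0.09787108] [0.0646528  0.00038933]
deck [-69.5  -1.3] [135.  203.8] 0.2 0.0533699986235463
plate [56.6 -0.9] [210.5 153.3] 89.59 0.05837714098848476
all [-2.9 -0.7] [210.5 272.8] 89.78 0.05720778728264189
```

```bash
python3 - <<'E'
from h import *
k=np.array([.6233,-.0470]); 
command_gripper(.05,20)
move_linear([*k,.11],.15)
print("thr",move_linear([*k,.073],.06,threshold=8))
command_gripper(.0,25); s=read_state();print(s["clock"],s["ee_pos"],s["grip_width"],s["gripper_force"],s["contact_force"])
t=tray(k); z=s["ee_pos"][2]
move_linear([*world(-.070,t[1]),z],.06)
s=read_state();print(s["clock"],s["ee_pos"],tray(s["ee_pos"]),s["grip_width"],s["contact_force"])
command_gripper(.05)
p=s["ee_pos"];move_linear([p[0],p[1],.14],.12)
w=world(.066,-.03); reach([*w,.25],down(YAW))
im,d,X=wrist(); np.savez("pics/w2.npz",im=im,d=d,X=X); cv2.imwrite("pics/w2.png",im[...,::-1])
for r in regions_of("wrist","control_vial_center"):
    q=X[r["region"]&(d>0)]; print(round(r["p"],2),np.round(r["point"]),np.round(np.median(q,0),3),tray(np.median(q,0)))
print(read_state()["clock"])
E
```

```text
thr False
5.35 [ 0.62350515 -0.04698449  0.07342392] 0.025499881578320678 24.53128069639206 [-1.255628    0.0672757   6.11756224]
7.7417 [ 0.49028566 -0.06759998  0.07339705] [-0.07001419 -0.00049462] 0.025379053482130653 [1.50260451 0.23723241 2.20602636]
0.63 [276. 164.] [ 0.623 -0.049  0.049] [ 0.06357929 -0.00193009]
9.7
```

View pics/w2.png

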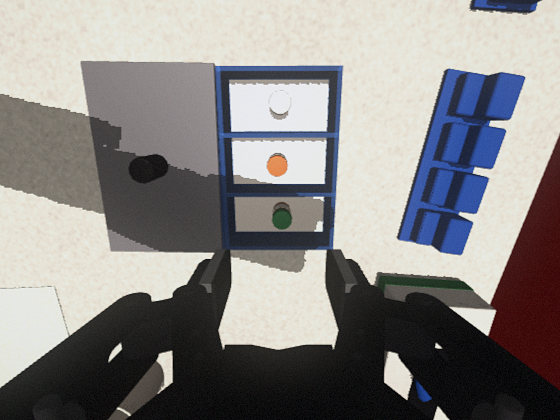

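The cover lies flat on the deck. The vials show as white (280,102), orange (277,164) and green (281,216). The orange one in the middle pocket is the target. I'll confirm it with a crop and fit its top.

```bash
python3 - <<'E'
from h import *
z=np.load("pics/w2.npz");im,d,X=z["im"],z["d"],z["X"];T=tray(X)
hsv=cv2.cvtColor(im,cv2.COLOR_RGB2HSV)
m=(hsv[...,0]<20)&(hsv[...,1]>150)&(hsv[...,2]>120)&(d>0)&(abs(T[...,0]-.066)<.06)&(abs(T[...,1])<.1)
m&=X[...,2]>.045
p=X[m];c=(p.min(0)+p.max(0))/2;print(m.sum(),p.min(0),p.max(0),c,p.mean(0),tray(c))
g=(d>0)&(X[...,2]>.054)&(X[...,2]<.066)&(hsv[...,1]<90)&(T[...,0]<.02)&(T[...,0]>-.16)&(abs(T[...,1])<.13)
r=cv2.minAreaRect(T[g].astype(np.float32)*1000);print("cover",r,X[g][:,2].std())
cv2.imwrite("pics/crop2.png",cv2.resize(im[55:260,70:350],None,fx=2.8,fy=2.8,interpolation=2)[...,::-1])
E
```

```text
306 [ 0.61187926 -0.05981422  0.04759032] [ 0.63360126 -0.03776242  0.05197436] [ 0.62274026 -0.04878832  0.04978234] [ 0.6225923  -0.04869482  0.04930629] [ 0.06375912 -0.00216809]
cover ((-59.28413009643555, -1.420257568359375), (210.82115173339844, 158.80078125), 89.32222747802734) 0.0007873505387485634
```

View pics/crop2.png

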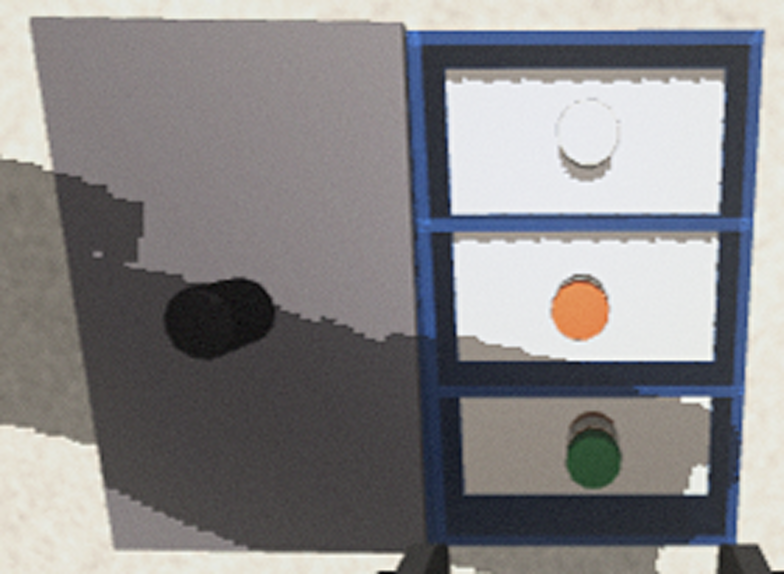

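```bash
python3 - <<'E'
from h import *
v=np.array([.6227,-.0488]); mat=np.array([.473,.3135])
def st(n): s=read_state();print(n,round(s["clock"],2),np.round(s["ee_pos"],4),round(s["grip_width"],4),round(s["gripper_force"],1),np.round(s["contact_force"],1))
command_gripper(.06,25)
reach([*v,.14],down(YAW))
move_linear([*v,.07],.12)
hit=move_linear([*v,.018],.05,threshold=8); st(("at vial",hit))
if not hit:
    command_gripper(0,25); st("grip"); zg=read_state()["ee_pos"][2]
    move_linear([*v,.16],.1); st("lift")
    reach([*mat,.16],down(YAW)); 
    move_linear([*mat,zg+.025],.12); st("above mat"); print("zg",zg)
    im,d,X=wrist(); cv2.imwrite("pics/w3.png",im[...,::-1])
E
```

```text
('at vial', False) 12.42 [ 0.6229 -0.0488  0.0183] 0.0604 0.0 [-0.1 -0.5 -0.1]
grip 12.82 [ 0.6228 -0.0488  0.0182] 0.0229 24.5 [-1.3  0.1  3.9]
lift 14.39 [ 0.6225 -0.0487  0.1595] 0.0229 24.5 [-0.2 -0.3  0.2]
above mat 16.98 [0.4733 0.3137 0.0439] 0.0233 24.5 [-0.5  0.3 -0.3]
zg 0.01823180628844871
```

View pics/w3.png

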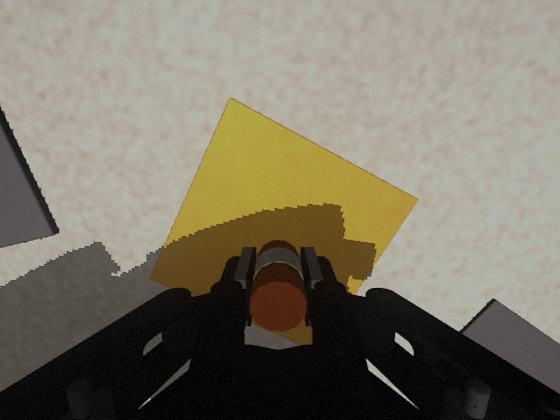

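The orange vial is held upright between the pads, cap at (278,303), above the mat. I'll lower it until contact, release and check.

```bash
python3 - <<'E'
from h import *
mat=np.array([.473,.3135]); 
print(move_linear([*mat,.021],.08)); 
print(move_linear([*mat,.0145],.012,threshold=2.5)); s=read_state();print(s["clock"],s["ee_pos"],s["contact_force"])
command_gripper(.05); pause(.3)
p=s["ee_pos"]; move_linear([p[0],p[1],.13],.08)
reach([.40,.45,.25],down(YAW)); pause(.3)
s=read_state();print(s["clock"],s["contact_force"])
out=[]
for c in("top","side"):
    im,d=grab_frame(c);X=cloud(c,d)
    m=(d>0)&(abs(X[...,0]-.473)<.08)&(abs(X[...,1]-.3135)<.08)&(X[...,2]>.012)&(X[...,2]<.07)
    q=X[m];print(c,m.sum(),*(q.min(0),q.max(0),np.median(q,0)) if m.any() else "")
    T=tray(X);g=(d>0)&(X[...,2]>.052)&(X[...,2]<.066)&(abs(T[...,0]+.07)<.06)&(abs(T[...,1])<.09);print("cover z",np.median(X[g][:,2]),X[g][:,2].std())
    out.append(im[60:300,130:460])
cv2.imwrite("pics/end.png",cv2.resize(np.hstack(out),None,fx=1.2,fy=1.2)[...,::-1])
E
```

```text
False
True
17.8583 [0.47314188 0.31359828 0.01697233] [0.77531148 0.39486084 4.65210993]
21.2 [ 0.47756129  0.88804462 -0.86263288]
top 136 [0.46007628 0.30098651 0.01247682] [0.4836664  0.32432466 0.05161118] [0.46948274 0.31020553 0.04707736]
cover z 0.0580132632777437 0.00149042330959656
side 127 [0.46090148 0.29977361 0.01471318] [0.48432198 0.32297361 0.05316364] [0.47095008 0.30586254 0.03870925]
cover z 0.06083178901407904 0.000982586345759256
```

View pics/end.png

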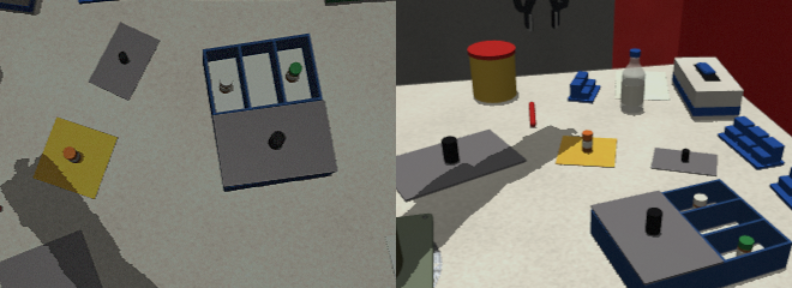

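The orange vial stands upright on the mat (left view (72,155), right view (587,142)), with its top at about 50 mm. The cover lies flat on the deck and the gripper is clear.

```bash
python3 -c "
from workcell import *
print(job_done())"
```

```text
the job is handed in; nothing more can be done
None
```

The job is handed in: the cover lies flat on the tray's bare half and the orange-capped vial stands upright near the centre of the yellow mat, finished at about 21 s of the 51 s allowed.

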